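# Draw the warm dish tray out of the ware dryer with the pull hook

### The job

The trays in the ware dryer are warm, so take the pull hook from its rest, drop its prong into the finger hole of the tray that carries the rectangular clay dish, and draw that tray out smoothly until you feel it come firmly up against its stop; hold it there for a moment, but do not strain it. Then unhook and lay the hook back in its rest the way it lay, leaving the tray out. Touch the trays with nothing but the hook, keep the dish standing where it is on its tray, and leave the other tray and everything else alone.

Things in the scene. Friction and masses are not known exactly. Their poses are not given: they have to be found in the camera images.
- hook: Pull hook: dark wooden handle 90 mm long, 18 wide, 24 high with a pale yellow band; a bent 8 mm steel rod in front. Origin: centre of the handle's underside; x along the handle to the rod, z up. The rod's axis runs forward at z = 12 mm to x = 102 mm, then bends down as the prong. 90 g, centre of mass some 20 mm ahead of the origin. Starts lying in the rest, prong down.
- hook_tip (a point): Centre of the prong's round end (radius 4 mm): 97 mm ahead of the hook's origin, 12 mm below it. The prong reaches 24 mm below the rod's underside and leans back 12 degrees towards the handle, so it bites when pulled.
- rest: Fixed wooden hook rest: base 100 x 60 x 8 mm, two notched uprights 10 mm thick at x = +34 and -34 mm. The handle's underside lies on the notch floors, 40 mm above the origin; notches 26 mm wide, cheeks 12 mm high. Origin: centre of the underside; x along the hook lying in it, towards the prong; the handle lies centred on it, its middle free to grip.
- rack: Grey bench ware dryer, fixed: blower base 300 x 420 x 70 mm, above it two open-topped bays side by side with runners and keeper flanges (2 mm play over a tray's sides), up to 115 mm high. Origin: on the bench under the middle of the front face; x points to the back, so trays come out along -x. A dark stop bar is clamped across the top of the bays where the last user set it.
- dish_tray: The tray to pull out: aluminium, 280 (x) x 180 (y) mm, 12 mm sides, 30 mm back wall, carrying the rectangular clay dish; in the left or right bay, 1.5 mm side play. Origin: underside of the floor at the middle of the front edge, 75 mm above the bench, axes as the rack's; its x in the rack's frame starts at 0 to -6 mm. A flat lip 44 mm long, 60 wide, 4 thick stands out from the middle of its front edge. 0.7 to 1.05 kg with the dish.
- tray_hole (a point): Centre of the dish tray's finger hole (16 mm diameter, right through the lip, free below), at the lip's upper face: 22 mm before the tray's origin, 79 mm above the bench. Pulled there, the tray drags with about 2 to 5 N, until after 65 to 100 mm its back wall meets the stop bar (setting not measured) and the pull rises steeply. 10 to 15 N held half a second proves the stop; over 22 N strains it.
- dish: Rectangular unfired clay dish 62 (x) x 120 (y) x 32 mm, pale grey-brown, standing on the front half of the dish tray. Origin: centre of its underside.
- spare_tray: The other tray, the same but carrying the round cup, in the other bay. Origin as the dish tray's. To be left alone.
- cup: Unfired clay cup, 68 mm wide, 70 mm high, on the spare tray. Origin: centre of its underside. Bystander.
- pot: Open blue slip pot, 100 mm wide, 85 mm high, on the bench on the other side from the rest. Origin: centre of its underside. Bystander.
- jar: Whitish glaze jar with a white cap, 64 mm wide, 85 mm high. Origin: centre of its underside. Bystander.
- bat: Low white plaster disc, 120 mm wide, 14 mm high, on the bench in front of the dryer. Origin: centre of its underside. Bystander.

How it is judged:
By the outcome, as a careful person would: the job done as asked, in the order asked, and still so for the second after the job is handed in, with the robot touching nothing.
It also fails if it takes over 67 s, if anything falls off the work surface, if the arm or the gripper's body presses on something with over 40 N, if the wrist force passes 120 N, or if a joint passes its speed limit or range.

### The arm

A 7-joint arm with a two-finger parallel gripper is mounted at the origin on the work surface. World frame = base frame: x ahead of the robot, y to its left, z up, the work surface at z = 0. Lengths are in m, angles in rad, forces in N, time in s.
With the tool pointing down it reaches from about 0.4 to 0.85 m from the base axis. Payload 10.4 kg.
Tool frame: the origin (TCP) lies on the centre line of the jaws, within the pads' length; the fingertips stand 17 mm ahead of it and the grasp point (between the pads) lies 2 mm behind it; z points along the fingers, x is the direction in which the jaws open and shut, and the axes are right-handed (so a half turn about z gives the same grasp; the last joint's range is limited). The gripper opens to 85 mm and grips with 20 to 120 N. Pads are 22 mm wide; open, the fingers measure 114 mm over their backs; the gripper's body (76 mm by 85 mm) begins 54 mm behind the grasp point. The pads swing forward as they close: fully open they stand 13 mm farther back than shut.
Start: joints at [1.303, 0.332, -0.065, 1.46, 0.022, 1.35, -0.088], TCP at [0.151, -0.606, 0.248] pointing down, gripper open.
Joint ranges: [-2.6, 2.6], [-0.5, 2.12], [-1.47, 1.34], [0.16, 2.42], [-1.27, 4.41], [0.06, 2.06], [-2.6, 2.6]. Speed limits (rad/s): [2.22, 2.22, 2.79, 2.79, 3.14, 3.14, 3.14].

### API

Orientations are given as a unit quaternion [w, x, y, z].
In Python, from plant import manip, eyes gives the robot as it stands.
- The arm moves only by the shell command python3 -m handwheel 'ROWS' [FORCE]. ROWS is JSON, a list of rows, each a list of 7 numbers: the shift along the world's x, y, z in cm, then the turn, a rotation vector about the world's x, y, z in rad, then the closure, from 0 (fully open) to 1 (shut). A call has 1 to 10 rows; each row is the pose to reach, as a shift and turn from the pose commanded when the call began; what a row does not reach only later rows make up. A row lasts 1/12 s, in which the tool goes at most 41.7 mm and 7.16 degrees, less where a joint would pass 70% of its speed; a pose out of reach is approached as far as the arm can. A call with a gripper value outside its range is refused whole. The fingers move at their own pace and stop on an object; FORCE is the grip in N (left out, the last holds). Time passes only in rows, so rows that repeat a pose let the fingers close. It gives the time, the measured TCP pose, the force and the opening at its end, in the units of the state.
- manip.get_obs(): the state, without advancing time (a new reading comes with each control period).
- eyes.snapshot(name): name is "side" or "top" or "wrist"; returns the picture (480x640x3 uint8, blue, green, red); there is no depth.
- eyes.calibration(name): a dict with "intrinsics" (3x3 intrinsics, pixels), "distortion" ([k1, k2, p1, p2, k3] as OpenCV has them; the pictures are not rectified), "view" (4x4, takes a point from world to camera coordinates). Camera axes: x right, y down, z forward; pixel columns grow to the right and rows downward; lengths in m; the calibration is good to about 2 mm. A picture is of the moment at which its call begins: read the wrist's pose just before it. calibration takes no time and is no camera call; for the wrist camera it gives the pose at the moment of the call.
- manip.job_done(): hands the job in, once; it reports no verdict.
The state is a dict: "time": time; "q": joint angles; "joint_vel": joint speeds; "tau": joint torques, N m; "ee_pos": TCP position; "tcp_rot": TCP orientation; "wrist_force": force on the tool from outside, world axes, zero at the start; "moment": the same for the moment, N m; "opening": finger opening in m.
Only numpy, scipy, OpenCV 4.12 (cv2) and the standard library are available. Lean on these libraries where they do the work, as an engineer would, in place of code of your own. Each camera call takes 0.05 s, during which the arm holds its last target. There are 200 camera calls.

## Working session

There is one attempt and no reset: what is moved stays moved. The work goes in short steps, Python scripts to look and compute and a shell command to move; the robot and the scene stay as the last step left them, time stands still between calls to the robot, and variables do not carry over. Pictures are saved under pics/ and viewed, about 8 in all and at most 12, crops included, and the job is handed in when it is done.

```bash
ls; mkdir -p pics
python3 - <<'E'
from plant import manip, eyes
import cv2,numpy as np
o=manip.get_obs();print(o)
for n in("top","side"):
    im=eyes.snapshot(n);cv2.imwrite(f"pics/{n}0.png",im);c=eyes.calibration(n);print(n,c)
E
```

```text
pics
{'time': 0.0, 'q': array([ 1.30337182,  0.33290427, -0.06468291,  1.46094184,  0.02157848,
        1.34989726, -0.08848354]), 'joint_vel': array([-6.17206463e-04,  7.11153989e-05,  8.43494929e-04,  1.39599385e-03,
        8.85901188e-04,  8.65215678e-04, -5.11839647e-04]), 'tau': array([-1.20097655e-03, -6.25448298e+01,  4.81948885e-02, -3.91598904e+01,
        1.60377729e-02,  1.00644995e-02, -3.34780839e-05]), 'ee_pos': array([ 0.15139864, -0.60602304,  0.24749538]), 'tcp_rot': array([-4.27594002e-04,  7.88162890e-01, -6.15466269e-01, -5.89384090e-04]), 'wrist_force': array([ 0.06962082,  0.63544068, -0.38017624]), 'moment': array([-0.03978902,  0.05835917, -0.01668873]), 'opening': 0.08528377104877619}
top {'intrinsics': array([[536.95024028,   0.        , 312.94733359],
       [  0.        , 536.95024028, 238.98701436],
       [  0.        ,   0.        ,   1.        ]]), 'distortion': array([-0.15492167,  0.        ,  0.        ,  0.        ,  0.        ]), 'view': array([[-0.00499959, -0.99993802, -0.00994783, -0.0283107 ],
       [-0.98395118,  0.00669359, -0.1783123 ,  0.59863632],
       [ 0.17836783,  0.00889669, -0.98392366,  0.99920945],
       [ 0.        ,  0.        ,  0.        ,  1.        ]])}
side {'intrinsics': array([[562.10434864,   0.        , 329.53881157],
       [  0.        , 562.10434864, 231.32729042],
       [  0.        ,   0.        ,   1.        ]]), 'distortion': array([-0.15974342,  0.        ,  0.        ,  0.        ,  0.        ]), 'view': array([[-0.94045258, -0.33944085,  0.01813421,  0.54654555],
       [-0.26751464,  0.70615067, -0.65558153,  0.260462  ],
       [ 0.20972567, -0.62139451, -0.75490662,  1.17323963],
       [ 0.        ,  0.        ,  0.        ,  1.        ]])}
```

View pics/top0.png

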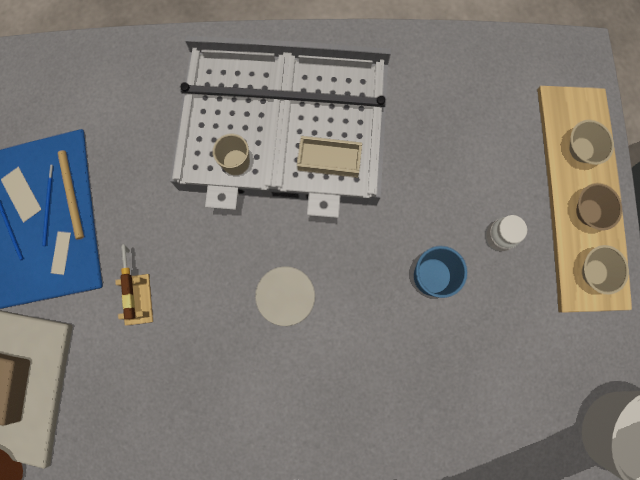

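View pics/side0.png

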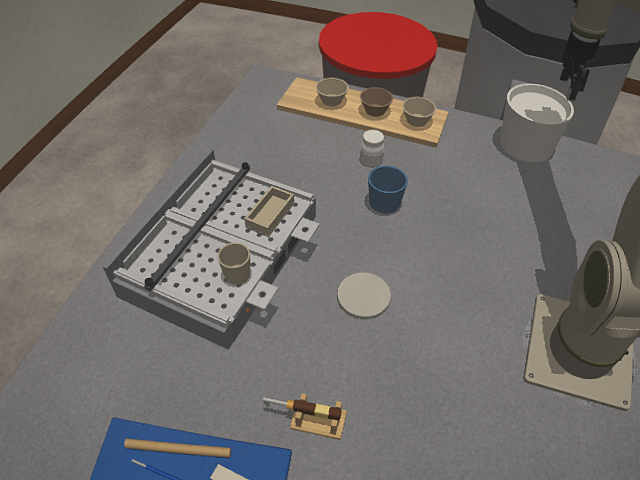

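Top view: the rectangular dish is in the right (−y) bay, its lip hole near (323,206). The hook lies in its rest at about (127,290) with the prong towards +x. In the side view the lip hole is near (305,230) and the hook near (315,410).

```bash
cat > h.py <<'E'
import numpy as np,cv2
from plant import eyes,manip
def ray(c,p):
    K,D,V=(np.array(c[k],float) for k in("intrinsics","distortion","view"))
    u=cv2.undistortPoints(np.array([[p]],float),K,D)[0,0]
    R=V[:3,:3];return -R.T@V[:3,3],R.T@np.array([u[0],u[1],1])
def onz(c,p,z):
    o,d=ray(c,p);return o+d*(z-o[2])/d[2]
def proj(c,P):
    K,D,V=(np.array(c[k],float) for k in("intrinsics","distortion","view"))
    return cv2.projectPoints(np.array([P],float),cv2.Rodrigues(V[:3,:3])[0],V[:3,3],K,D)[0][0,0]
def tri(r):
    A=np.zeros((3,3));b=np.zeros(3)
    for o,d in r:
        d=d/np.linalg.norm(d);M=np.eye(3)-np.outer(d,d);A+=M;b+=M@o
    return np.linalg.solve(A,b)
E
python3 - <<'E'
from h import *
for n,boxes in {"top":[(95,235,70,95),(290,180,70,45)],"side":[(255,385,100,60),(280,205,60,45)]}.items():
    im=cv2.imread(f"pics/{n}0.png")
    t=[]
    for x,y,w,h in boxes:
        t.append(cv2.resize(im[y:y+h,x:x+w],(400,300) ,interpolation=cv2.INTER_CUBIC) if 0 else cv2.copyMakeBorder(r:=cv2.resize(im[y:y+h,x:x+w],None,fx=4,fy=4,interpolation=cv2.INTER_CUBIC),0,400-r.shape[0],0,400-r.shape[1],cv2.BORDER_CONSTANT))
    cv2.imwrite(f"pics/c_{n}.png",np.hstack(t))
a=np.vstack([cv2.imread("pics/c_top.png"),cv2.imread("pics/c_side.png")[:240]]);a=a[:600];cv2.imwrite("pics/crop.png",a)
ct=eyes.calibration("top")
print("hole",onz(ct,(323,206),.079)," band",onz(ct,(127,300),.064))
for n in("top","side"):
    im=cv2.imread(f"pics/{n}0.png");hsv=cv2.cvtColor(im,cv2.COLOR_BGR2HSV)
    m=cv2.inRange(hsv,(22,60,150),(35,255,255));k,_,s,c=cv2.connectedComponentsWithStats(m)
    for i in range(1,k):
        if s[i,4]>12:print(n,s[i],c[i])
E
```

```text
hole [ 0.65861223 -0.05184748  0.079     ]  band [0.47814889 0.33125283 0.064     ]
top [122 294   9  15 114] [125.94736842 301.        ]
side [314 404  16  11 124] [321.85483871 408.80645161]
```

View pics/crop.png

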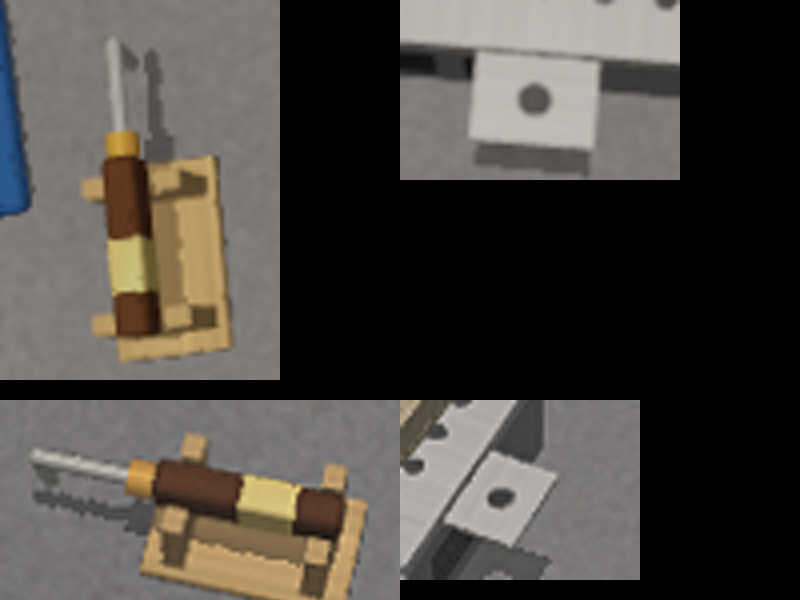

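The crop shows the handle's rear and front ends, the rod end, and both views of the hole clearly. Next I work out the poses.

Run:
```python
from h import *
ct,cs=eyes.calibration("top"),eyes.calibration("side")
T=lambda u,v:(95+u/4-.4,235+v/4-.4)
L=lambda u,v:(290+(u-400)/4-.4,180+v/4-.4)
S=lambda u,v:(255+u/4-.4,385+(v-400)/4-.4)
S2=lambda u,v:(280+(u-400)/4-.4,205+(v-400)/4-.4)
h=tri([ray(ct,L(535,99)),ray(cs,S2(500,497))]);print("hole tri",h,"top@z",onz(ct,L(535,99),.079),"side@z",onz(cs,S2(500,497),.079))
c=[onz(ct,L(*p),.079) for p in((477,52),(600,60),(470,137),(592,149))]
for a,b in((2,0),(3,1),(1,0),(3,2)):
    d=c[b]-c[a];print("lip",np.linalg.norm(d[:2]),np.degrees(np.arctan2(d[1],d[0])))
for p,q,z in(((185,88),(381,100),.12),((187,44),(389,58),.115),((176,180),(192,50),.115),((376,198),(385,60),.115)):
    d=onz(ct,q,z)-onz(ct,p,z);print("rack",np.degrees(np.arctan2(d[1],d[0])))
for n,p,q in(("rear",(137,334),None),("front",(125,158),None),("ferrule",(122,133),None)):
    print(n,onz(ct,T(*p),.064))
print("rod end top",onz(ct,T(113,42),.056),"side",onz(cs,S(36,455),.056))
a,b=onz(ct,T(137,334),.064),onz(ct,T(122,133),.064);d=b-a;print(np.linalg.norm(d),np.degrees(np.arctan2(d[1],d[0])))
print("band tri",tri([ray(ct,(125.9,301)),ray(cs,(321.9,408.8))]),onz(ct,(125.9,301),.064))
print("side handle ends",onz(cs,S(332,505),.064),onz(cs,S(157,480),.064))
print("rest base (top, z=.008)",[onz(ct,T(*p),.008) for p in((215,157),(230,346),(120,360))])
```

```text
hole tri [ 0.66207899 -0.05253231  0.07908607] top@z [ 0.66189511 -0.05255381  0.079     ] side@z [ 0.66231732 -0.05261964  0.079     ]
lip 0.04254298139355028 -4.754200338255468
lip 0.04452107053348322 -5.815893068871113
lip 0.05992756474544395 85.74272037732669
lip 0.05911818336571161 83.83967213558388
rack -94.6973577311956
rack -95.45414744561161
rack -3.4416711831375806
rack -5.528384902739177
rear [0.44303708 0.32600768 0.064     ]
front [0.52897416 0.33603148 0.064     ]
ferrule [0.541349   0.33821228 0.064     ]
rod end top [0.5881971  0.34839696 0.056     ] side [0.58762077 0.34958356 0.056     ]
0.09906657185833405 7.076584113660828
band tri [0.47656135 0.33360581 0.06358626] [0.47618232 0.33340634 0.064     ]
side handle ends [0.44840144 0.32757848 0.064     ] [0.52829005 0.34418794 0.064     ]
rest base (top, z=.008) [array([0.53599628, 0.30831038, 0.008     ]), array([0.43922346, 0.29660131, 0.008     ]), array([0.43144429, 0.35461144, 0.008     ])]
```

The hole is at (0.662, −0.0525, 0.079), and both views agree to 0.5 mm. The rack's yaw is about −5°. The hook's origin is about (0.485, 0.332) with a yaw of about 7–8°. I'm moving over now.

```bash
python3 -m handwheel '[[0,0,4,0,0,0,0],[3,1,8,0,0,0,0],[6,3,8,0,0,0,0],[9,5,8,0,0,0,0],[12,8,8,0,0,0,0],[15,11,8,0,0,0,0],[18,14,8,0,0,0,0],[21,17,8,0,0,-0.05,0.2],[24,20,8,0,0,-0.1,0.4],[27,23,8,0,0,-0.114,0.4]]'; python3 -m handwheel '[[3,3,0,0,0,0,0.4],[6,6,0,0,0,0,0.4],[8,9,0,0,0,0,0.4],[9,13,0,0,0,0,0.4],[10,17,0,0,0,0,0.4],[10,21,0,0,0,0,0.4],[10,25,0,0,0,0,0.4],[10,29,0,0,0,0,0.4],[10,33,0,0,0,0,0.4],[10,37,0,0,0,0,0.4]]'; python3 -m handwheel '[[0,4,0,0,0,0,0.4],[0,8,0,0,0,0,0.4],[0,12,-2,0,0,0,0.4],[-2,16,-5,0,0,0,0.4],[-3,20,-8,0,0,0,0.4],[-3.5,24,-10,0,0,0,0.4],[-3.5,27,-12,0,0,0,0.4],[-3.5,30,-12,0,0,0,0.4],[-3.5,33,-12,0,0,0,0.4],[-3.5,33,-12,0,0,0,0.4]]'; python3 -c "
from plant import manip;o=manip.get_obs();print(o)"
```

```text
time: 0.93
ee_pos: [0.4192, -0.3778, 0.3282]
tcp_rot: [0.0, 0.751, -0.661, -0.0]
wrist_force: [1.3, -0.2, 0.7]
opening: 0.0519
time: 1.77
ee_pos: [0.5177, -0.0077, 0.3282]
tcp_rot: [0.0, 0.752, -0.659, 0.0]
wrist_force: [0.7, 0.1, -0.4]
opening: 0.0511
time: 2.6
ee_pos: [0.4796, 0.3279, 0.207]
tcp_rot: [-0.0, 0.755, -0.656, -0.002]
wrist_force: [-0.6, 1.0, 0.6]
opening: 0.0516
{'time': 2.6, 'q': array([-0.0478887 ,  0.36062079, -0.77392478,  1.60448911,  0.25515565,
        1.28286852, -2.29368918]), 'joint_vel': array([ 0.07680691, -0.06160965,  0.04522859,  0.02980593, -0.03563153,
        0.0108331 ,  0.12041485]), 'tau': array([ 9.45326909e-01, -4.73811042e+01, -5.93905941e+00, -3.79167688e+01,
        1.41728450e+00,  2.17656372e-02, -1.78732630e+00]), 'ee_pos': array([0.4795774 , 0.32791231, 0.20700178]), 'tcp_rot': array([-1.04452888e-04,  7.54731413e-01, -6.56029583e-01, -2.38116824e-03]), 'wrist_force': array([-0.57988263,  0.97185754,  0.5911223 ]), 'moment': array([ 0.09706026,  0.07829909, -0.05925641]), 'opening': 0.05157013737349244}
```

```bash
python3 -m handwheel '[[0.3,0,0,0,0,0,0.4],[0.5,0.2,0,0,0,0,0.4],[0.5,0.2,0,0,0,0,0.4]]'
python3 - <<'E'
from h import *
import pickle
o=manip.get_obs();c=eyes.calibration("wrist");im=eyes.snapshot("wrist");cv2.imwrite("pics/w1.png",im);pickle.dump(c,open("w1.pkl","wb"))
print(o['ee_pos'],o['tcp_rot'],-np.linalg.inv(c['view'])[:3,3],c['view'][:3,:3])
E
```

```text
time: 2.85
ee_pos: [0.4894, 0.3211, 0.2082]
tcp_rot: [0.0, 0.751, -0.66, 0.0]
wrist_force: [-0.8, 0.2, -0.5]
opening: 0.0512
[0.48938837 0.32114392 0.20824584] [ 1.58402302e-04  7.51057513e-01 -6.60236681e-01  3.34515247e-04] [-0.56008897 -0.33043984 -0.33369518] [[ 1.28840043e-01 -9.91665069e-01  7.97030278e-04]
 [-9.52260080e-01 -1.23496034e-01  2.79194322e-01]
 [-2.76768826e-01 -3.67303885e-02 -9.60234292e-01]]
```

View pics/w1.png

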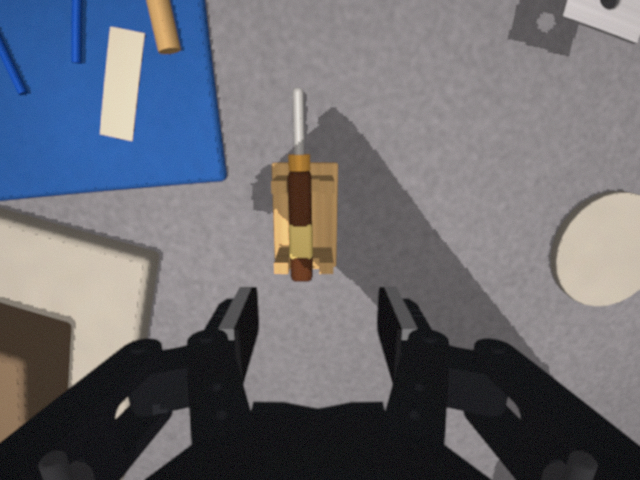

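The wrist view shows the handle from (301,278) to (300,157) at the ferrule, and the rod end at (298,91). The band is at (301,242).

Run:
```python
from h import *
import pickle
c=pickle.load(open("w1.pkl","rb"));im=cv2.imread("pics/w1.png")
hsv=cv2.cvtColor(im,cv2.COLOR_BGR2HSV)
sub=im[80:290,265:345].astype(int);
m=np.zeros(im.shape[:2],np.uint8);m[80:290,265:345]=255
br=cv2.inRange(im,(0,0,40),(50,60,120))&m
ys,xs=np.nonzero(br)
rows=[y for y in range(165,282) if (xs[ys==y].size>5)]
print(rows[0],rows[-1])
for y in(175,190,200,210,220,270):
    x=xs[ys==y];print(y,x.min(),x.max(),onz(c,((x.min()+x.max())/2,y),.064),np.linalg.norm(onz(c,(x.min(),y),.064)-onz(c,(x.max()+1,y),.064)))
print("rear",onz(c,(301,274),.064),onz(c,(301,280),.04),"frontbrown",onz(c,(300,171),.064),"ferr",onz(c,(300,156),.062))
print("rod tip",onz(c,(298,90),.056),"rod mid",onz(c,(299.5,150),.056))
print("base corners",[onz(c,p,.008) for p in((275,165),(337,165),(335,272),(276,272))])
ct=eyes.calibration("top")
```

```text
172 279
175 289 310 [0.52957712 0.33981845 0.064     ] 0.016435035615617637
190 288 310 [0.51834642 0.33888688 0.064     ] 0.01736872991606006
200 289 310 [0.51080801 0.33762827 0.064     ] 0.016736127215224796
210 289 310 [0.50311037 0.33673273 0.064     ] 0.01686288868817187
220 290 310 [0.49534621 0.33544222 0.064     ] 0.016220494742541964
270 292 311 [0.45450142 0.32949088 0.064     ] 0.01609605840655487
rear [0.45101664 0.32949071 0.064     ] [0.43565228 0.32874877 0.04      ] frontbrown [0.53256828 0.33979341 0.064     ] ferr [0.54334683 0.34115366 0.062     ]
rod tip [0.58987463 0.34840949 0.056     ] rod mid [0.54735938 0.34228692 0.056     ]
base corners [array([0.52931761, 0.36459537, 0.008     ]), array([0.53642082, 0.30949563, 0.008     ]), array([0.43469818, 0.29671425, 0.008     ]), array([0.42728597, 0.35369367, 0.008     ])]
```

```bash
python3 -m handwheel '[[-0.2,1.25,-2,0,0,0,0.4],[-0.2,1.25,-5,0,0,0,0.4],[-0.2,1.25,-8,0,0,0,0.4],[-0.2,1.25,-11,0,0,0,0.4],[-0.2,1.25,-13,0,0,0,0.4],[-0.2,1.25,-14.5,0,0,0,0.4],[-0.2,1.25,-15.5,0,0,0,0.4],[-0.2,1.25,-15.6,0,0,0,0.4],[-0.2,1.25,-15.6,0,0,0,0.4]]' 90
python3 - <<'E'
from h import *
import pickle
c=eyes.calibration("wrist");im=eyes.snapshot("wrist");cv2.imwrite("pics/w2.png",im)
print(manip.get_obs()['ee_pos'])
E
```

```text
time: 3.65
ee_pos: [0.4867, 0.3344, 0.0526]
tcp_rot: [0.0, 0.751, -0.66, 0.0]
wrist_force: [0.5, -0.1, -0.6]
opening: 0.0513
[0.48694853 0.3348225  0.05332016]
```

View pics/w2.png

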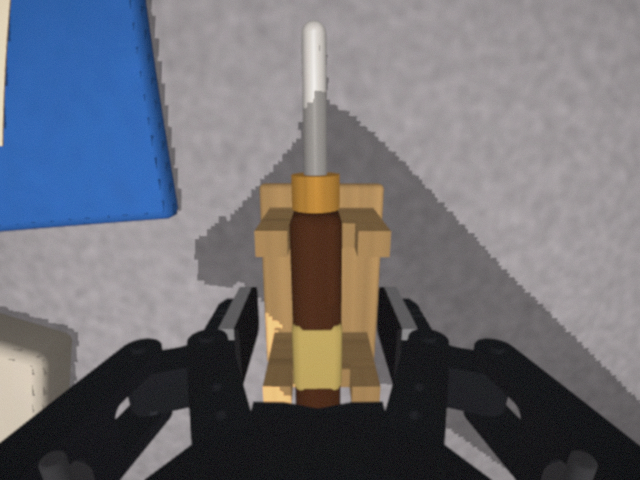

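The jaws straddle the handle, centred: the handle is at columns 292–342 and the fingers at 258 and 378. Closing now.

```bash
python3 -m handwheel '[[0,0,0,0,0,0,0.7],[0,0,0,0,0,0,0.8],[0,0,0,0,0,0,0.9],[0,0,0,0,0,0,1],[0,0,0,0,0,0,1],[0,0,0,0,0,0,1],[0,0,0,0,0,0,1],[0,0,0,0,0,0,1]]' 90; python3 -m handwheel '[[0,0,0.5,0,0,0,1],[0,0,1,0,0,0,1],[0,0,2,0,0,0,1],[0,0,3.5,0,0,0,1],[0,0,5,0,0,0,1],[0,0,7,0,0,0,1],[0,0,8,0,0,0,1],[0,0,8,0,0,0,1],[0,0,8,0,0,0,1]]'
python3 - <<'E'
from h import *
o=manip.get_obs();print(o['ee_pos'],o['tcp_rot'])
for n in("top","side"):
    cv2.imwrite(f"pics/{n}1.png",eyes.snapshot(n))
c=eyes.calibration("wrist");im=eyes.snapshot("wrist");cv2.imwrite("pics/w3.png",im)
import pickle;pickle.dump(c,open("w3.pkl","wb"))
a=cv2.imread("pics/side1.png")[330:470,230:400];b=im[0:420,180:460]
a=cv2.resize(a,None,fx=3,fy=3)
cv2.imwrite("pics/m1.png",np.hstack([a,b]))
E
```

```text
time: 4.37
ee_pos: [0.4868, 0.3353, 0.0535]
tcp_rot: [-0.001, 0.752, -0.659, 0.0]
wrist_force: [-1.0, -1.1, 6.4]
opening: 0.0168
time: 5.12
ee_pos: [0.4865, 0.3349, 0.1326]
tcp_rot: [-0.0, 0.752, -0.659, 0.0]
wrist_force: [0.5, -0.3, -1.2]
opening: 0.0167
[0.48647574 0.33487882 0.1326159 ] [-3.65616485e-04  7.51748968e-01 -6.59449191e-01  3.46873850e-04]
```

View pics/m1.png

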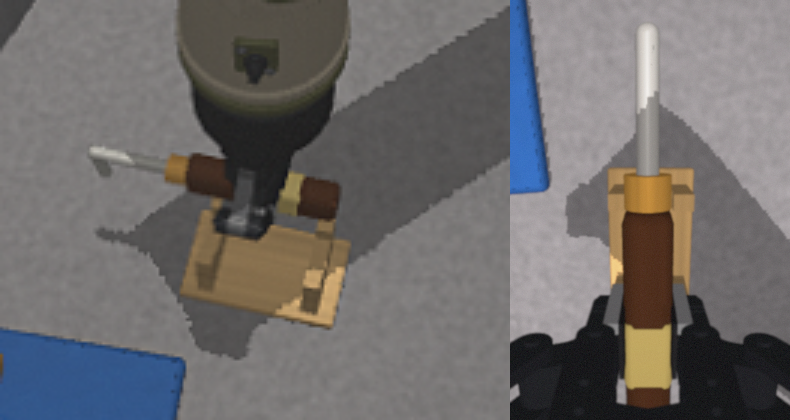

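The hook is lifted and level in the grip. Now I locate the rod end relative to the TCP.

Run:
```python
from h import *
import pickle
c=pickle.load(open("w3.pkl","rb"));ct,cs=eyes.calibration("top"),eyes.calibration("side")
tcp=np.array([.4865,.3349,.1326])
s=lambda u,v:(230+u/3-.3,330+v/3-.3)
ht=None
for n,w,sd in(("elbow",(317,28),s(93,152)),("ferrule front",(317,176),s(165,160))):
    p=tri([ray(c,w),ray(cs,sd)]);print(n,p-tcp)
im=cv2.imread("pics/w3.png")
a,b=onz(c,(317,24),.135),onz(c,(317.5,170),.135);d=a-b;print("rod front",a-tcp,np.degrees(np.arctan2(d[1],d[0])))
t=cv2.imread("pics/top1.png");h=cv2.cvtColor(t,cv2.COLOR_BGR2HSV)
cv2.imwrite("pics/m2.png",cv2.resize(t[210:330,85:185],None,fx=4,fy=4))
# predicted tip from plan: hook origin
for yaw in(7.5,):
    e=np.array([np.cos(np.radians(yaw)),np.sin(np.radians(yaw)),0])
    o=a-e*.106;print("origin rel tcp",o-tcp)
```

```text
elbow [ 0.10224536  0.0133757  -0.00258319]
ferrule front [0.05721972 0.00727666 0.00711691]
rod front [0.1032309  0.01338883 0.0024    ] 7.721367073038025
origin rel tcp [-0.00186225 -0.00044695  0.0024    ]
```

```bash
python3 -m handwheel '[[0,-1,2,0,0,0,1],[0,-3,4,0,0,-0.04,1],[0,-6.5,4.7,0,0,-0.08,1],[0,-10,4.7,0,0,-0.12,1],[0,-13.5,4.7,0,0,-0.16,1],[0,-17,4.7,0,0,-0.2,1],[1,-20.5,4.7,0,0,-0.222,1],[2,-24,4.7,0,0,-0.222,1],[3,-27.5,4.7,0,0,-0.222,1],[4,-31,4.7,0,0,-0.222,1]]'; python3 -m handwheel '[[1,-3,0,0,0,0,1],[2.5,-5.5,0,0,0,0,1],[3.5,-6.5,0,0,0,0,1],[4,-6.9,0,0,0,0,1],[4,-6.9,-1,0,0,0,1],[4,-6.9,-2.5,0,0,0,1],[4,-6.9,-4,0,0,0,1],[4,-6.9,-4.3,0,0,0,1],[4,-6.9,-4.3,0,0,0,1],[4,-6.9,-4.3,0,0,0,1]]'
python3 - <<'E'
from h import *
import pickle
o=manip.get_obs();print(o['ee_pos'],o['tcp_rot'])
c=eyes.calibration("wrist");im=eyes.snapshot("wrist");cv2.imwrite("pics/w4.png",im);pickle.dump(c,open("w4.pkl","wb"))
t=eyes.snapshot("top");s=eyes.snapshot("side");cv2.imwrite("pics/top2.png",t);cv2.imwrite("pics/side2.png",s)
cv2.imwrite("pics/m4.png",np.vstack([np.hstack([cv2.resize(im[0:200,220:420],(400,400)),cv2.resize(s[200:270,270:340],(400,400),interpolation=cv2.INTER_CUBIC)]),cv2.resize(t[170:220,280:480],None,fx=4,fy=4,interpolation=cv2.INTER_CUBIC)]))
E
```

```text
time: 6.1
ee_pos: [0.526, 0.023, 0.1786]
tcp_rot: [-0.001, -0.674, 0.739, 0.0]
wrist_force: [0.8, 0.0, -0.8]
opening: 0.0164
time: 6.93
ee_pos: [0.5661, -0.043, 0.1365]
tcp_rot: [0.0, -0.675, 0.738, 0.0]
wrist_force: [-0.1, 0.8, -0.0]
opening: 0.0166
[ 0.56605832 -0.04304511  0.13648334] [ 1.49576528e-07 -6.74661107e-01  7.38127609e-01  1.52923305e-04]
```

View pics/m4.png

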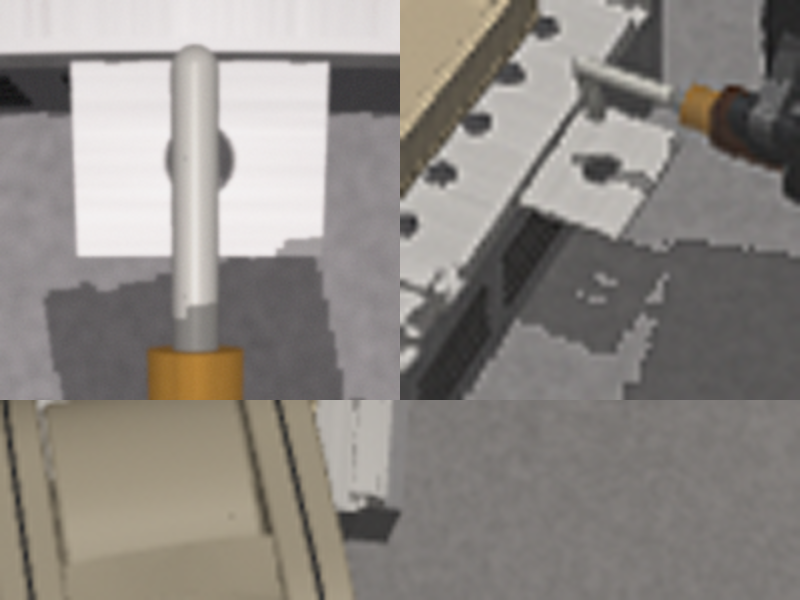

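The wrist view shows the rod at crop x≈195 over the hole at (200,160). The side view shows the prong end at crop (595,110) above the hole at (600,168). Now the numbers.

Run:
```python
from h import *
import pickle
c=pickle.load(open("w4.pkl","rb"));cs=eyes.calibration("side")
tcp=np.array([.5661,-.0430,.1365]);yaw=-np.radians(5);e=np.array([np.cos(yaw),np.sin(yaw),0]);n=np.array([-e[1],e[0],0])
W=lambda u,v:(220+u/2-.25,v/2-.25)
S=lambda u,v:(270+(u-400)/5.714-.4,200+v/5.714-.4)
hw=onz(c,W(200,160),.079);hs=onz(cs,S(600,168),.079)
print("hole w",hw,"s",hs,"rel",(hw-tcp)@e,(hw-tcp)@n)
rf=onz(c,W(194,45),tcp[2]+.0015);rm=onz(c,W(195,250),tcp[2]-.0015+.004)
d=rf-rm
print("rod front rel",(rf-tcp)@e,(rf-tcp)@n,"mid",(rm-tcp)@e,(rm-tcp)@n,"yaw",np.degrees(np.arctan2(d[1],d[0])))
ts=onz(cs,S(595,108),tcp[2]-.0255);print("tip by side",(ts-tcp)@e,(ts-tcp)@n)
# intersect side ray of tip with vertical plane n-offset of rod
o,r=ray(cs,S(595,108));t=((tcp-o)@n+(rf-tcp)@n)/(r@n);p=o+r*t;print("tip on rod plane",(p-tcp)@e,p[2]-tcp[2])
L=[onz(c,W(*q),.079) for q in((70,62),(330,62),(77,256),(323,238))]
for a,b in((2,0),(3,1),(1,0)):
    d=L[b]-L[a];print(np.degrees(np.arctan2(d[1],d[0])))
print(np.degrees(np.arctan2(2*-.6747*.7381,.6747**2-.7381**2)))
```

```text
hole w [ 0.6624791  -0.05260992  0.079     ] s [ 0.6621447  -0.05219267  0.079     ] rel 0.0968499105714114 -0.0011733577686992296
rod front rel 0.10580875319703288 0.0001130691519229168 mid 0.07449450312588088 1.8756843936160797e-05 yaw -4.827437002236906
tip by side 0.09931063375924819 -0.0031457892506260477
tip on rod plane 0.09760605602686312 -0.021456166683507527
-4.989755269136086
-5.324265968474384
84.92212546830432
-95.13889715077525
```

```bash
python3 -m handwheel '[[-0.1,-0.1,-1,0,0,0,1],[-0.1,-0.1,-2,0,0,0,1],[-0.1,-0.1,-2.6,0,0,0,1],[-0.1,-0.1,-2.9,0,0,0,1],[-0.1,-0.1,-3.1,0,0,0,1],[-0.1,-0.1,-3.3,0,0,0,1],[-0.1,-0.1,-3.4,0,0,0,1],[-0.1,-0.1,-3.4,0,0,0,1]]'
python3 - <<'E'
from h import *
o=manip.get_obs();print(o['ee_pos'],o['wrist_force'],o['moment'])
E
```

```text
time: 7.75
ee_pos: [0.5653, -0.0451, 0.1023]
tcp_rot: [-0.0, -0.674, 0.739, -0.0]
wrist_force: [-0.5, -0.5, -1.5]
opening: 0.0162
[ 0.56532452 -0.04507899  0.10229153] [-0.49100008 -0.48937313 -1.54061972] [-0.00104541 -0.03338662  0.02532334]
```

```bash
python3 -m handwheel '[[0,0,-0.3,0,0,0,1],[0,0,-0.5,0,0,0,1],[0,0,-0.7,0,0,0,1],[0,0,-0.9,0,0,0,1],[0,0,-1.1,0,0,0,1],[0,0,-1.1,0,0,0,1],[0,0,-1.1,0,0,0,1]]'
python3 - <<'E'
from h import *
o=manip.get_obs();print(o['ee_pos'],o['wrist_force'],o['moment'])
im=eyes.snapshot("wrist")
s=eyes.snapshot("side");cv2.imwrite("pics/side3.png",s)
cv2.imwrite("pics/m5.png",np.hstack([cv2.resize(im[0:200,220:420],(400,400)),cv2.resize(s[190:270,270:350],(400,400),interpolation=cv2.INTER_CUBIC)]))
E
```

```text
time: 8.33
ee_pos: [0.5652, -0.0451, 0.0912]
tcp_rot: [-0.0, -0.674, 0.739, 0.0]
wrist_force: [0.2, 0.2, -0.8]
opening: 0.0165
[ 0.56519537 -0.04510099  0.09120547] [ 0.21063886  0.22369142 -0.78528394] [0.02565665 0.00226135 0.02432023]
```

View pics/m5.png

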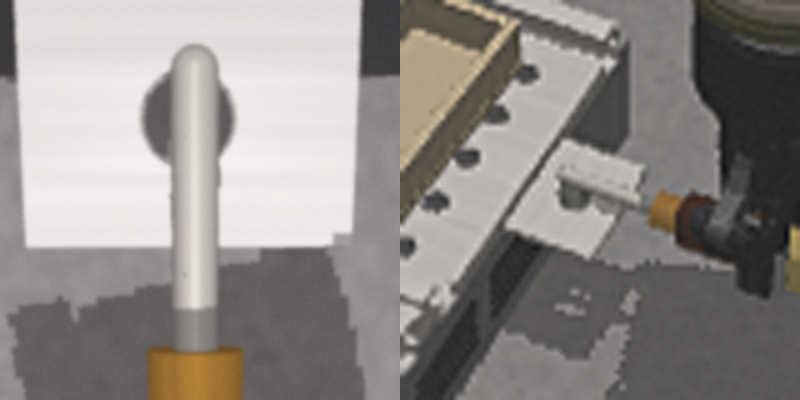

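The prong is in the hole, clear all round, with no force. Pulling along (−0.996, +0.087).

```bash
python3 -m handwheel '[[-0.1,0.01,0,0,0,0,1],[-0.2,0.02,0,0,0,0,1],[-0.3,0.03,0,0,0,0,1],[-0.4,0.035,0,0,0,0,1],[-0.5,0.045,0,0,0,0,1],[-0.65,0.055,0,0,0,0,1],[-0.8,0.07,0,0,0,0,1],[-1.0,0.09,0,0,0,0,1],[-1.2,0.105,0,0,0,0,1],[-1.4,0.12,0,0,0,0,1]]'; python3 -m handwheel '[[-0.2,0.02,0,0,0,0,1],[-0.4,0.035,0,0,0,0,1],[-0.65,0.055,0,0,0,0,1],[-0.9,0.08,0,0,0,0,1],[-1.2,0.105,0,0,0,0,1],[-1.5,0.13,0,0,0,0,1],[-1.8,0.155,0,0,0,0,1],[-2.0,0.175,0,0,0,0,1],[-2.2,0.19,0,0,0,0,1],[-2.4,0.21,0,0,0,0,1]]';python3 -c "
from plant import manip;o=manip.get_obs();print(o['ee_pos'],o['wrist_force'],o['moment'])"
```

```text
time: 9.27
ee_pos: [0.5514, -0.0439, 0.0915]
tcp_rot: [0.0, -0.674, 0.739, -0.0]
wrist_force: [4.6, -0.4, -2.3]
opening: 0.0168
time: 10.1
ee_pos: [0.5271, -0.0418, 0.0914]
tcp_rot: [0.0, -0.674, 0.739, -0.0]
wrist_force: [4.4, -0.1, -1.6]
opening: 0.0165
[ 0.52710738 -0.04176842  0.09137824] [ 4.43007774 -0.09947246 -1.60104651] [-0.11121883 -0.86564305 -0.00307181]
```

```bash
python3 -m handwheel '[[-0.2,0.02,0,0,0,0,1],[-0.4,0.035,0,0,0,0,1],[-0.65,0.055,0,0,0,0,1],[-0.9,0.08,0,0,0,0,1],[-1.15,0.1,0,0,0,0,1],[-1.4,0.12,0,0,0,0,1],[-1.65,0.145,0,0,0,0,1],[-1.9,0.165,0,0,0,0,1],[-2.1,0.185,0,0,0,0,1],[-2.25,0.195,0,0,0,0,1]]'; python3 -m handwheel '[[-0.1,0.01,0,0,0,0,1],[-0.2,0.015,0,0,0,0,1],[-0.3,0.025,0,0,0,0,1],[-0.4,0.035,0,0,0,0,1],[-0.5,0.045,0,0,0,0,1]]';python3 -m handwheel '[[-0.1,0.01,0,0,0,0,1],[-0.2,0.015,0,0,0,0,1],[-0.3,0.025,0,0,0,0,1],[-0.35,0.03,0,0,0,0,1]]'
```

```text
time: 10.93
ee_pos: [0.5045, -0.0398, 0.0913]
tcp_rot: [-0.0, -0.674, 0.739, -0.0]
wrist_force: [3.8, -1.1, -1.6]
opening: 0.0165
time: 11.35
ee_pos: [0.4997, -0.0394, 0.0913]
tcp_rot: [-0.0, -0.674, 0.739, -0.0]
wrist_force: [4.1, -0.7, -1.5]
opening: 0.0167
time: 11.68
ee_pos: [0.4962, -0.0391, 0.0914]
tcp_rot: [-0.0, -0.674, 0.739, -0.0]
wrist_force: [4.5, -0.3, -0.9]
opening: 0.0164
```

```bash
cat > ok.py <<'E'
import sys
from plant import manip
f=manip.get_obs()['wrist_force'];sys.exit(0 if f[0]<7 else 1)
E
python3 -m handwheel '[[-0.08,0.007,0,0,0,0,1],[-0.16,0.014,0,0,0,0,1],[-0.2,0.017,0,0,0,0,1]]' | grep -E 'ee|force'; python3 ok.py && python3 -m handwheel '[[-0.08,0.007,0,0,0,0,1],[-0.16,0.014,0,0,0,0,1],[-0.2,0.017,0,0,0,0,1]]'| grep -E 'ee|force'; python3 ok.py && python3 -m handwheel '[[-0.08,0.007,0,0,0,0,1],[-0.16,0.014,0,0,0,0,1],[-0.2,0.017,0,0,0,0,1]]'| grep -E 'ee|force'; python3 ok.py && python3 -m handwheel '[[-0.08,0.007,0,0,0,0,1],[-0.16,0.014,0,0,0,0,1],[-0.2,0.017,0,0,0,0,1]]'| grep -E 'ee|force'
```

```text
ee_pos: [0.4941, -0.0389, 0.0913]
wrist_force: [4.7, 0.5, -1.0]
ee_pos: [0.4922, -0.0388, 0.0913]
wrist_force: [4.0, 0.4, -0.2]
ee_pos: [0.4902, -0.0386, 0.0913]
wrist_force: [4.9, -0.9, -0.3]
ee_pos: [0.4881, -0.0384, 0.0913]
wrist_force: [3.4, -1.1, -0.9]
```

```bash
python3 -m handwheel '[[-0.08,0.007,0,0,0,0,1],[-0.16,0.014,0,0,0,0,1],[-0.2,0.017,0,0,0,0,1]]' | grep -E 'ee|force'; python3 ok.py && python3 -m handwheel '[[-0.08,0.007,0,0,0,0,1],[-0.16,0.014,0,0,0,0,1],[-0.2,0.017,0,0,0,0,1]]'| grep -E 'ee|force'; python3 ok.py && python3 -m handwheel '[[-0.08,0.007,0,0,0,0,1],[-0.16,0.014,0,0,0,0,1],[-0.2,0.017,0,0,0,0,1]]'| grep -E 'ee|force'; python3 ok.py && python3 -m handwheel '[[-0.08,0.007,0,0,0,0,1],[-0.16,0.014,0,0,0,0,1],[-0.2,0.017,0,0,0,0,1]]'| grep -E 'ee|force';python3 ok.py && python3 -m handwheel '[[-0.08,0.007,0,0,0,0,1],[-0.16,0.014,0,0,0,0,1],[-0.2,0.017,0,0,0,0,1]]'| grep -E 'ee|force'
```

```text
ee_pos: [0.4862, -0.0382, 0.0913]
wrist_force: [4.1, -1.0, -2.1]
ee_pos: [0.4842, -0.0381, 0.0913]
wrist_force: [5.1, 0.1, -1.8]
ee_pos: [0.4821, -0.0379, 0.0913]
wrist_force: [4.1, 0.1, -1.2]
ee_pos: [0.4811, -0.0379, 0.0916]
wrist_force: [10.4, -1.6, -3.5]
```

The stop has been met at 10.4 N. I'll hold and read, then trim slightly.

```bash
python3 -m handwheel '[[-0.01,0.001,0,0,0,0,1]]' | grep -E 'ee|force';python3 -m handwheel '[[-0.02,0.001,0,0,0,0,1]]' | grep -E 'ee|force'; python3 -m handwheel '[[0,0,0,0,0,0,1]]' | grep -E 'time|ee|force'
```

```text
ee_pos: [0.4811, -0.0379, 0.0916]
wrist_force: [9.6, -1.7, -4.9]
ee_pos: [0.4811, -0.0379, 0.0917]
wrist_force: [12.2, -1.5, -4.3]
time: 13.93
ee_pos: [0.4811, -0.0379, 0.0917]
wrist_force: [10.7, -1.0, -4.7]
```

```bash
python3 -m handwheel '[[-0.025,0.002,0,0,0,0,1]]' | grep force; for i in 1 ; do python3 -m handwheel '[[0,0,0,0,0,0,1],[0,0,0,0,0,0,1]]' | grep force;  python3 -m handwheel '[[0,0,0,0,0,0,1],[0,0,0,0,0,0,1]]' | grep force;  python3 -m handwheel '[[0,0,0,0,0,0,1],[0,0,0,0,0,0,1]]' | grep force;  python3 -m handwheel '[[0,0,0,0,0,0,1],[0,0,0,0,0,0,1]]' | grep -E 'ee|force'; done
```

```text
wrist_force: [11.2, -0.9, -5.7]
wrist_force: [10.9, -0.9, -5.1]
wrist_force: [11.5, -0.8, -5.1]
wrist_force: [11.0, -1.2, -4.6]
ee_pos: [0.4811, -0.0379, 0.0917]
wrist_force: [11.2, -1.4, -5.1]
```

```bash
python3 -m handwheel '[[-0.02,0.002,0,0,0,0,1],[-0.04,0.003,0,0,0,0,1]]' | grep force; python3 -m handwheel '[[0,0,0,0,0,0,1],[0,0,0,0,0,0,1],[0,0,0,0,0,0,1]]' | grep force;  python3 -m handwheel '[[0,0,0,0,0,0,1],[0,0,0,0,0,0,1],[0,0,0,0,0,0,1]]' | grep force;  python3 -m handwheel '[[0,0,0,0,0,0,1],[0,0,0,0,0,0,1],[0,0,0,0,0,0,1]]' | grep -E 'time|ee|force'
```

```text
wrist_force: [12.8, -2.0, -5.2]
wrist_force: [12.9, -1.4, -5.8]
wrist_force: [11.7, -1.4, -5.3]
time: 15.6
ee_pos: [0.481, -0.0379, 0.0919]
wrist_force: [11.5, -1.3, -4.6]
```

```bash
python3 -m handwheel '[[0.06,-0.005,0,0,0,0,1],[0.12,-0.01,0,0,0,0,1],[0.2,-0.017,0,0,0,0,1],[0.28,-0.024,0,0,0,0,1],[0.36,-0.03,0,0,0,0,1],[0.43,-0.037,0,0,0,0,1],[0.48,-0.042,0,0,0,0,1],[0.48,-0.042,0,0,0,0,1]]'
python3 - <<'E'
from h import *
o=manip.get_obs();print(o['ee_pos'],o['wrist_force'],o['moment'])
im=eyes.snapshot("wrist");cv2.imwrite("pics/w6.png",im)
s=eyes.snapshot("side");cv2.imwrite("pics/side4.png",s)
cv2.imwrite("pics/m6.png",np.hstack([cv2.resize(im[0:200,220:420],(400,400)),cv2.resize(s[190:290,300:400],(400,400),interpolation=cv2.INTER_CUBIC)]))
E
```

```text
time: 16.27
ee_pos: [0.4838, -0.0381, 0.0911]
tcp_rot: [-0.0, -0.674, 0.739, 0.0]
wrist_force: [-0.0, -0.6, -0.3]
opening: 0.0165
[ 0.48382508 -0.03806024  0.09113243] [-0.03619475 -0.61183233 -0.33006477] [0.05197823 0.01974746 0.02227375]
```

View pics/m6.png

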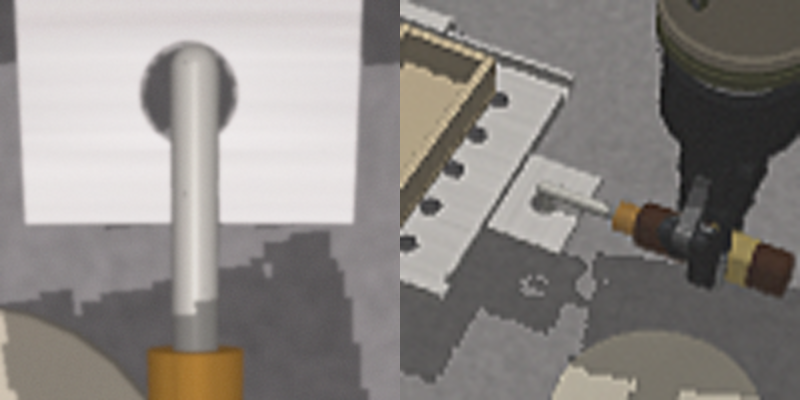

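Run:
```python
from h import *
c=eyes.calibration("wrist");cs=eyes.calibration("side")
tcp=manip.get_obs()['ee_pos'];yaw=-np.radians(5);e=np.array([np.cos(yaw),np.sin(yaw),0]);n=np.array([-e[1],e[0],0])
W=lambda u,v:(220+u/2-.25,v/2-.25)
h=onz(c,W(188,90),.079);print(h,(h-tcp)@e,(h-tcp)@n)
for z in(.0025,.006,.01):
    r=onz(c,W(195,44),tcp[2]+z-.0);print(z,(r-tcp)@e,(r-tcp)@n)
hs=onz(cs,(300+(545-400)/4-.4,190+200/4-.4),.079);print(hs)
```

```text
[ 0.58593546 -0.04590404  0.079     ] 0.10231606887659794 0.0010637107390266789
0.0025 0.10573000487146188 -0.00018618035083018897
0.006 0.10475208792395473 -0.0001842663276582484
0.01 0.10363446855537506 -0.00018207887260459832
[ 0.58474261 -0.04760077  0.079     ]
```

The prong is free of force, but it sits about 4 mm behind the hole's centre, too close to the rear edge for a straight lift. I'll go 3 mm further forward, then lift slowly and watch the force.

```bash
python3 -m handwheel '[[0.1,-0.009,0,0,0,0,1],[0.2,-0.017,0,0,0,0,1],[0.3,-0.026,0,0,0,0,1],[0.3,-0.026,0,0,0,0,1],[0.3,-0.026,0,0,0,0,1]]'|grep -E 'ee|force'; python3 -m handwheel '[[0,0,0.1,0,0,0,1],[0,0,0.3,0,0,0,1],[0,0,0.5,0,0,0,1],[0,0,0.7,0,0,0,1],[0,0,0.8,0,0,0,1]]'|grep -E 'ee|force';python3 -c "
from h import *
print(manip.get_obs()['moment'])
im=eyes.snapshot('wrist');s=eyes.snapshot('side')
cv2.imwrite('pics/m7.png',np.hstack([cv2.resize(im[0:200,220:420],(400,400)),cv2.resize(s[190:290,300:400],(400,400),interpolation=cv2.INTER_CUBIC)]))"
```

```text
ee_pos: [0.4872, -0.0383, 0.0913]
wrist_force: [1.2, -0.4, -1.0]
ee_pos: [0.4873, -0.0384, 0.0998]
wrist_force: [0.2, -0.1, -0.7]
[ 0.02024818  0.09155073 -0.01761441]
```

View pics/m7.png

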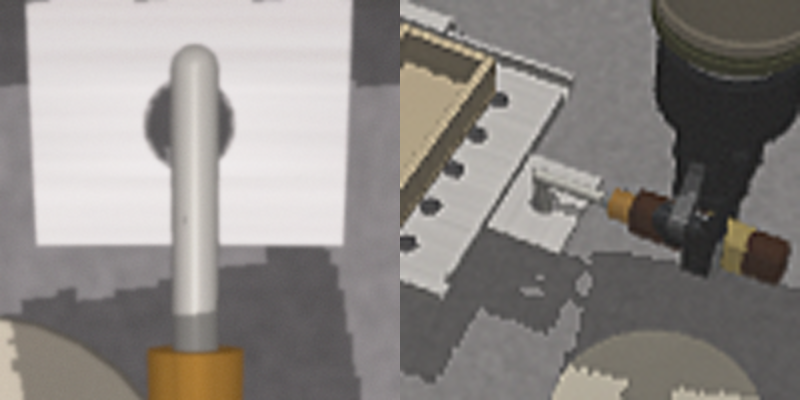

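The prong is rising freely with only about 1 N on it. Lifting out and returning to the rest.

```bash
python3 -m handwheel '[[0,0,0.5,0,0,0,1],[0,0,1,0,0,0,1],[0,0,2,0,0,0,1],[0,0,4,0,0,0,1],[0,0,6,0,0,0,1],[0,0,8,0,0,0,1],[0,2,8,0,0,0.02,1],[0,5,8,0,0,0.06,1],[0,8.5,8,0,0,0.1,1],[0,12,8,0,0,0.14,1]]'|grep -E 'ee|force'; python3 -m handwheel '[[0,3.5,0,0,0,0.04,1],[0,7,0,0,0,0.08,1],[0,10.5,0,0,0,0.082,1],[0,14,0,0,0,0.082,1],[0,17.5,0,0,0,0.082,1],[0,21,0,0,0,0.082,1],[0,24,0,0,0,0.082,1],[0,25.3,0,0,0,0.082,1],[0,25.3,0,0,0,0.082,1],[0,25.3,0,0,0,0.082,1]]'; python3 -m handwheel '[[0,0,-2,0,0,0,1],[0,0,-4,0,0,0,1],[0,0,-4.5,0,0,0,1],[0,0,-4.5,0,0,0,1],[0,0,-4.5,0,0,0,1]]';python3 - <<'E'
from h import *
import pickle
o=manip.get_obs();print(o['ee_pos'],o['tcp_rot'],o['moment'])
q=o['tcp_rot'];print(np.degrees(np.arctan2(2*q[1]*q[2],q[1]**2-q[2]**2)))
c=eyes.calibration("wrist");a=cv2.imread("pics/w3.png").astype(int);b=eyes.snapshot("wrist");cv2.imwrite("pics/w8.png",b);pickle.dump(c,open("w8.pkl","wb"))
# ferrule / handle compare before-after
for im in(a.astype(np.uint8),b):
    h=cv2.cvtColor(im,cv2.COLOR_BGR2HSV);m=cv2.inRange(h,(10,150,130),(22,255,255));m[:150]=0;m[230:]=0
    n,_,s,cc=cv2.connectedComponentsWithStats(m);i=1+np.argmax(s[1:,4]);print(s[i],cc[i])
print("diff hook zone",np.abs(a-b)[0:180,300:340].mean())
E
```

```text
ee_pos: [0.4869, 0.0832, 0.1801]
wrist_force: [0.8, -0.0, -0.8]
time: 18.97
ee_pos: [0.4864, 0.3357, 0.1795]
tcp_rot: [0.0, 0.753, -0.659, -0.0]
wrist_force: [1.1, 0.2, -1.2]
opening: 0.0168
time: 19.38
ee_pos: [0.4875, 0.3341, 0.1351]
tcp_rot: [-0.0, 0.751, -0.66, 0.0]
wrist_force: [0.5, 0.5, -0.4]
opening: 0.0165
[0.48754485 0.33406434 0.13510833] [-7.35488062e-05  7.51464357e-01 -6.59773658e-01  1.87884195e-04] [ 0.03598995 -0.02991239  0.05590582]
-82.56522792756087
[ 294  174   48   39 1667] [317.31193761 193.43731254]
[ 294  174   48   39 1662] [317.2009627  193.51203369]
diff hook zone 3.156296296296296
```

The hook's pose in the grip is unchanged (ferrule centroid within 0.1 px). Lowering into the notches.

```bash
python3 -m handwheel '[[-0.07,0.07,-2,0,0,0,1],[-0.07,0.07,-4,0,0,0,1],[-0.07,0.07,-5.5,0,0,0,1],[-0.07,0.07,-6.5,0,0,0,1],[-0.07,0.07,-7,0,0,0,1],[-0.07,0.07,-7.5,0,0,0,1],[-0.07,0.07,-7.8,0,0,0,1],[-0.07,0.07,-8,0,0,0,1],[-0.07,0.07,-8.1,0,0,0,1],[-0.07,0.07,-8.1,0,0,0,1]]'
```

```text
time: 20.27
ee_pos: [0.4866, 0.3355, 0.0536]
tcp_rot: [-0.0, 0.752, -0.659, 0.0]
wrist_force: [0.2, 0.2, -0.8]
opening: 0.0164
```

```bash
python3 -m handwheel '[[0,0,-0.03,0,0,0,1],[0,0,-0.06,0,0,0,1],[0,0,-0.06,0,0,0,1]]'|grep -E 'ee|force'; python3 -m handwheel '[[0,0,-0.04,0,0,0,1],[0,0,-0.04,0,0,0,1]]'|grep -E 'ee|force'
```

```text
ee_pos: [0.4866, 0.3355, 0.0535]
wrist_force: [-2.0, -1.5, 4.7]
ee_pos: [0.4866, 0.3356, 0.0535]
wrist_force: [-3.1, -3.1, 8.4]
```

Seated: the force rises at z=0.0535, the same height as when I gripped it. Easing off, opening and retreating.

```bash
python3 -m handwheel '[[0,0,0.05,0,0,0,1],[0,0,0.05,0,0,0,0.8],[0,0,0.05,0,0,0,0.7],[0,0,0.05,0,0,0,0.6],[0,0,0.05,0,0,0,0.5],[0,0,0.05,0,0,0,0.4],[0,0,0.05,0,0,0,0.4],[0,0,0.05,0,0,0,0.4],[0,0,0.05,0,0,0,0.4]]' 20; python3 -m handwheel '[[0,0,1,0,0,0,0.4],[0,0,3,0,0,0,0.4],[0,0,6,0,0,0,0.4],[0,0,9,0,0,0,0.4],[0,0,12,0,0,0,0.4],[0,0,15,0,0,0,0.4],[-0.5,-3,16,0,0,0,0.4],[-1,-6,17,0,0,0,0.4],[-1,-10,18,0,0,0,0.4],[-1,-14,18,0,0,0,0.4]]'; python3 -m handwheel '[[0,-4,0,0,0,0,0.4],[-1,-8,0,0,0,0,0.4],[-1,-12,0,0,0,0,0.4],[-1,-16,0,0,0,0,0.4],[-1,-20,0,0,0,0,0.4],[-1,-24,0,0,0,0,0.4],[-1,-28,0,0,0,0,0.4],[-1,-32,0,0,0,0,0.4],[-1,-36,0,0,0,0,0.4],[-1,-36,0,0,0,0,0.4]]';python3 - <<'E'
from h import *
t=eyes.snapshot("top");s=eyes.snapshot("side");cv2.imwrite("pics/top9.png",t);cv2.imwrite("pics/side9.png",s)
a=cv2.resize(t[30:330,90:410],(400,375));b=cv2.resize(t[235:330,95:165],(280,380),interpolation=cv2.INTER_CUBIC)[:375]
cv2.imwrite("pics/m9.png",np.hstack([a,b]))
E
```

```text
time: 21.43
ee_pos: [0.4864, 0.3354, 0.0528]
tcp_rot: [0.0, 0.752, -0.659, 0.0]
wrist_force: [-0.3, 0.1, 0.7]
opening: 0.0511
time: 22.27
ee_pos: [0.4764, 0.1953, 0.2355]
tcp_rot: [-0.001, 0.753, -0.658, 0.001]
wrist_force: [1.3, -0.5, -0.4]
opening: 0.0513
time: 23.1
ee_pos: [0.4649, -0.1729, 0.2332]
tcp_rot: [0.001, 0.749, -0.663, 0.001]
wrist_force: [-0.8, -0.2, 0.8]
opening: 0.0513
```

View pics/m9.png

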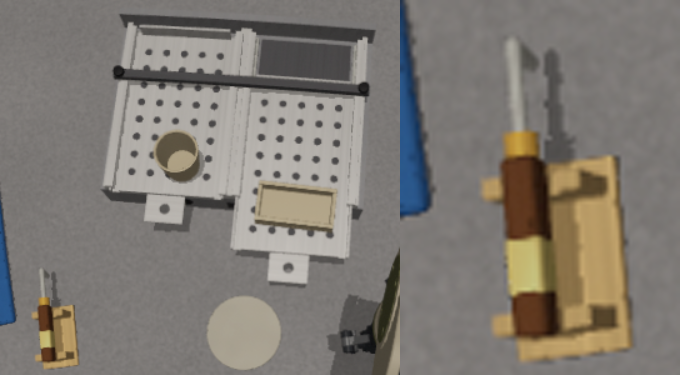

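View pics/side9.png

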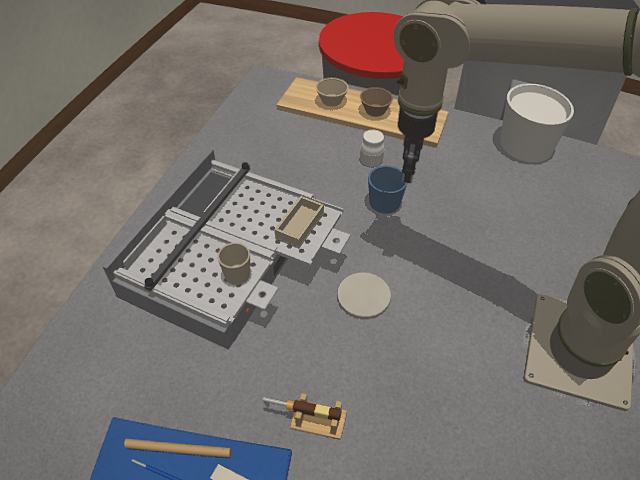

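The final views show the tray drawn out with its back wall at the bar and the dish upright on it. The hook lies in the rest as before, the cup tray and the bystanders are unmoved, and the gripper is clear.

```bash
python3 -m handwheel '[[0,0,1,0,0,0,0.4],[0,0,2,0,0,0,0.4],[0,0,2,0,0,0,0.4],[0,0,2,0,0,0,0.4]]'; python3 -c "
from plant import manip;print(manip.job_done())"
```

```text
time: 23.53
ee_pos: [0.4671, -0.1638, 0.2542]
tcp_rot: [-0.0, 0.752, -0.659, 0.001]
wrist_force: [0.4, -0.1, -1.2]
opening: 0.0512
the job is handed in; nothing more can be done
None
```

The rectangular-dish tray is drawn out against its stop, and the hook is back in its rest. I handed the job in at 23.5 s of the 67 s allowed.

- **Pull:** the tray dragged at about 3.5–5 N and came out about 77 mm by the camera estimate. I held it against the stop at about 11–13 N for well over half a second. The highest force I read was 12.9 N, against the 22 N limit; force was read only at the end of each move.
- **Unhooking:** when I first eased off, the prong read zero force but sat about 2 mm further back in the hole than I had calculated. I moved it 3 mm forward before lifting. It then came out with about 1 N on it.
- **Final checks:** in the last top and side pictures the hook lies in its notches as it did at the start, and the dish stands on its tray. The cup tray, bat, pot and jar look unmoved, and the gripper is clear of everything. I judged these by eye and did not measure them. No check failed.

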